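# Unpile the sectioning supplies onto their rests

## Robot

A 7-joint arm with a two-finger parallel gripper is mounted at the origin on a cart in front of the work surface, level with it; the furniture and walls round the work are solid. World frame = base frame: x ahead of the robot, y to its left, z up, the work surface at z = 0. Lengths are in mm, angles in rad, forces in N, time in s.
With the tool pointing down it reaches from about 400 to 850 mm from the base axis. Payload 10.4 kg.
Tool frame: the origin (TCP) lies at the very end of the fingers, on their centre line; the grasp point (between the pads) lies 19 mm behind it; z points along the fingers, y is the line along which they close (so a half turn about z gives the same grasp; the last joint's range is limited). The gripper opens to 87 mm and grips with 3 to 60 N. Pads are 19 mm wide; open, the fingers measure 117 mm over their backs; the gripper's body (75 mm by 190 mm) begins 51 mm behind the grasp point.
Start: joints at [1.137, 0.332, -0.065, 1.46, 0.022, 1.35, -0.088], TCP at [249.613, -573.014, 222.576] pointing down, gripper open.
Joint ranges: [-2.6, 2.6], [-0.5, 2.12], [-1.47, 1.34], [0.16, 2.42], [-1.27, 4.41], [0.06, 2.06], [-2.6, 2.6]. Speed limits (rad/s): [2.22, 2.22, 2.79, 2.79, 3.14, 3.14, 3.14].

## Interface

Orientations are given as a 3x3 rotation matrix whose columns are the frame's x, y, z axes.
In Python, from rig import arm, camrig, sensors, ticket gives the robot as it stands (arm), with the cameras (camrig), the readings (sensors) and the job (ticket).
- The arm moves only by the tool move_tool, called after ">>>" as a command line: name --argument value ..., lists and objects as JSON in quotes. Schema: {"type":"object","properties":{"segments":{"type":"object","properties":{"motion":{"type":"array","items":{"type":"array","items":{"type":"number"},"minItems":5,"maxItems":5},"minItems":1,"maxItems":8}},"additionalProperties":false,"required":["motion"]},"squeeze":{"type":"number"},"only":{"type":"string"},"quiet":{"type":"boolean"},"lines":{"type":"string"}},"required":["segments"],"additionalProperties":false}. segments is an object whose key "motion" holds a list of rows, 1 to 8 of them, each of 5 numbers: dx, dy, dz in mm, then a turn about the tool's z in rad, then the finger opening in mm; each row is the pose to reach, as a shift and turn from the pose commanded when the call began, along the tool's axes at that moment; what a row does not reach only later rows make up. A row lasts 1/12 s, in which the tool goes at most 41.7 mm and 0.125 rad, less where a joint would pass 70% of its speed; a pose out of reach is approached as far as the arm can. The fingers move at their own pace and stop on an object; squeeze is the grip in N (left out, the last holds). Time passes only in rows, so rows that do not move let the fingers close. The tool returns the time, the measured TCP pose, the force, the opening and the grip force at its end. only (a regular expression) keeps the lines of the reply that match it, lines (a string "A,B") keeps lines A to B, and quiet returns only ok. Input that does not fit is refused with a message, and nothing moves.
- sensors.state(): the state, without advancing time (a new reading comes with each control period).
- camrig.camera(name): name is "scene" or "side" or "wrist"; returns (picture, depth): 420x560x3 uint8, red, green, blue; 420x560 float32, mm along the optical axis (not along the pixel's ray), 0 where there is no reading.
- camrig.camera_model(name): a dict with "K" (3x3 intrinsics, pixels), "view" (4x4, takes a point from world to camera coordinates); the wrist camera has in their place "hand_eye" (4x4, takes a point from camera to tool coordinates, whose origin is the TCP and whose axes are the flange's). Camera axes: x right, y up, looking along -z (the intrinsics and any distortion apply to the point x, -y, -z); pixel columns grow to the right and rows downward; lengths in mm; the calibration is good to about 2 mm. A picture is of the moment at which its call begins: read the wrist's pose just before it. camera_model takes no time and is no camera call.
- ticket.sign_off(): hands the job in; it is judged then, once.
The state is a dict: "time": time; "joints": joint angles; "joint_vel": joint speeds; "joint_torque": joint torques, N m; "position": TCP position; "orientation": TCP orientation; "force": force on the tool from outside, world axes, zero at the start; "wrist_torque": the same for the moment, N m; "width": finger opening in mm; "gripper_force": force on a finger pad.
Only numpy, scipy, OpenCV 4.12 (cv2) and the standard library are available. Lean on these libraries where they do the work, as an engineer would, in place of code of your own. Each camera call takes 0.05 s, during which the arm holds its last target. There are 200 camera calls.

## Task

The supplies for the sectioning bench stand in one pile: take it apart from the top down, one thing at a time, and set each thing squarely and in the middle on the aluminium rest that fits it, between the rest's two end lips: the tissue cassette on the narrow raised block, the slide packet on the long narrow plate, the timer on the broad plate and the white carton, upright, on the longest plate, beside the pile. Set everything down without dropping or tipping it, let go, and leave the dropper bottle and the loupe where they stand.

Things in the scene. Friction and masses are not known exactly. Their poses are not given: they have to be found in the camera images.
- carton: white cardboard carton, closed and upright, the bottom of the pile, standing on the worktop: 91 (its x) x 50 (its y) x 95 high, about 0.3 kg. Origin: centre of its underside; z up. Its 50 mm width fits a gripper from above.
- timer: pale, flat electronic timer with keys on its face, lying face up on the carton: 62 (x) x 66 (y), body 17 high. Origin: centre of its underside; z up. In the pile its axes point as the carton's within 0.12 rad and it is centred on it within 5 mm; along y it overhangs the carton by about 8 mm a side.
- packet: pale oblong packet of glass slides, lying on the timer: 30 (x) x 82 (y) x 30 high, 0.17 kg. Origin: centre of its underside; z up. In the pile it is turned within 0.15 rad of the timer.
- cassette: small plastic tissue cassette with a wax block on it, top of the pile, lying on the packet, about 20 g: 28 (x) x 46 (y), 13 high; base frame 28 wide, 6 high (grip it low, across x), wax block above it 24 (x) x 34 (y). The last 6 mm at +y are a slanted face. Origin: centre of the 28 x 46 outline, underside; z up. In the pile it is turned within 0.15 rad of the packet.
- cassette_rest: rest for the cassette, fixed: a raised aluminium block 40 (x) x 72 (y), its top face 14 above the worktop, with a lip 4 thick and 8 high along both y ends (64 between the lips), open at both x sides. Origin: centre of its underside, on the worktop; z up. The cassette belongs with its y axis along the rest's y, either way round.
- packet_rest: rest for the slide packet, fixed: an aluminium plate 44 (x) x 108 (y), 4 thick, with a lip 4 thick and 8 high (12 above the worktop) along both y ends (100 between the lips), open at both x sides. Origin: centre of its underside, on the worktop; z up. The packet belongs with its y axis along the rest's y, either way round.
- timer_rest: rest for the timer, fixed: a broad aluminium plate 78 (x) x 92 (y), 4 thick, with a lip 4 thick and 8 high (12 above the worktop) along both y ends (84 between the lips), open at both x sides. Origin: centre of its underside, on the worktop; z up. The timer belongs with its y axis along the rest's y, either way round.
- carton_rest: rest for the carton, fixed: an aluminium plate 118 (x) x 64 (y), 4 thick, with a lip 4 thick and 8 high (12 above the worktop) along both x ends (110 between the lips), open at both y sides. Origin: centre of its underside, on the worktop; z up. The carton belongs with its x axis along the rest's x, either way round.
- dropper: bystander: brown dropper bottle with a black cap, 36 across, 98 high, loose, standing to the right of the pile. Origin: centre of its underside. To be left alone.
- magnifier: bystander: black loupe, 44 across, 40 high, loose, standing between the pile and the rests. Origin: centre of its underside. To be left alone. Beyond it (x over 0.44, y from -0.18 to 0.08) stands the fixed microtome, its bed 0.2 m high, its knife beyond x = 0.6 up to 0.4 m: carry things over the bed's front end or in front of it.

How it is judged (in metres and radians):
On the way, in this order (a step that is already met when the one before it is completed fails the run):
1. the tissue cassette stands on its own rest, released (horizontal distance between cassette and cassette_rest below 0.012 m and angle between the y axis of cassette and the y axis of cassette_rest, either way round below 0.2 rad and angle between cassette's own z axis and vertical below 0.08 rad and z of cassette in the frame of cassette_rest between 0.011 and 0.018 m and contact force between the fingers and cassette below 0.1 N), for 0.2 s.
2. the slide packet stands on its own rest, released (horizontal distance between packet and packet_rest below 0.012 m and angle between the y axis of packet and the y axis of packet_rest, either way round below 0.2 rad and angle between packet's own z axis and vertical below 0.08 rad and z of packet in the frame of packet_rest between 0.001 and 0.008 m and contact force between the fingers and packet below 0.1 N), for 0.2 s.
3. the timer stands on its own rest, released (horizontal distance between timer and timer_rest below 0.012 m and angle between the y axis of timer and the y axis of timer_rest, either way round below 0.2 rad and angle between timer's own z axis and vertical below 0.08 rad and z of timer in the frame of timer_rest between 0.001 and 0.008 m and contact force between the fingers and timer below 0.1 N), for 0.2 s.
4. the white carton stands on its own rest, released (horizontal distance between carton and carton_rest below 0.012 m and angle between the y axis of carton and the y axis of carton_rest, either way round below 0.2 rad and angle between carton's own z axis and vertical below 0.08 rad and z of carton in the frame of carton_rest between 0.001 and 0.008 m and contact force between the fingers and carton below 0.1 N), for 0.2 s.
At the end, for the whole second after the job is handed in: Cassette, slide packet, timer and carton each lie flat and upright on their own rest, between its lips: within 12 mm of the rest's middle and 0.2 rad of its direction (either way round), underside on the plate (-3 to +4 mm), out of the fingers and at rest (all of step 1 and all of step 2 and all of step 3 and all of step 4 and linear speed of each of cassette, packet, timer, carton below 0.02 m/s); the robot touches nothing.
It fails at once if a thing of the pile falls or is dropped (faster than 0.5 m/s while out of the fingers) ((linear speed of cassette above 0.5 m/s and contact force between the fingers and cassette below 0.05 N) or (linear speed of packet above 0.5 m/s and contact force between the fingers and packet below 0.05 N) or (linear speed of timer above 0.5 m/s and contact force between the fingers and timer below 0.05 N) or (linear speed of carton above 0.5 m/s and contact force between the fingers and carton below 0.05 N)).
It fails at once if a thing of the pile is tipped by more than 0.6 rad (angle between any of cassette, packet, timer, carton's own z axis and vertical above 0.6 rad).
It fails at once if a thing is carried off with the next one still on it ((distance of packet from where it was at the start of the episode above 0.04 m and z of cassette in the frame of packet above 0.02 m and distance between cassette and packet below 0.042 m) or (distance of timer from where it was at the start of the episode above 0.04 m and z of packet in the frame of timer above 0.01 m and distance between packet and timer below 0.03 m) or (distance of carton from where it was at the start of the episode above 0.04 m and z of timer in the frame of carton above 0.08 m and distance between timer and carton below 0.11 m)).
It fails at once if the dropper bottle or the loupe is shifted by more than 20 mm or knocked over (distance of any of dropper, magnifier from where it was at the start of the episode above 0.02 m or angle between any of dropper, magnifier's own z axis and vertical above 0.5 rad).
It also fails if it takes over 144 s, if anything falls off the work surface, if the arm or the gripper's body presses on something with over 40 N, if the wrist force passes 120 N, or if a joint passes its speed limit or range.

## Working session

There is one attempt and no reset: what is moved stays moved. The work goes in short steps, Python scripts to look and compute and a tool call to move; the robot and the scene stay as the last step left them, time stands still between calls to the robot, and variables do not carry over. Pictures are saved under pics/ and viewed, at most 15 in all, crops included, and the job is handed in when it is done.

```bash
ls; mkdir -p pics; python3 - <<'E'
from rig import arm, camrig, sensors, ticket
import cv2,numpy as np
s=sensors.state();print(s['time'],s['position'],s['orientation'],s['width'])
for n in ['scene','side']:
    p,d=camrig.camera(n);cv2.imwrite(f'pics/{n}0.png',p[:,:,::-1]);np.savez(f'pics/{n}0.npz',p=p,d=d)
    print(n,camrig.camera_model(n),(d>0).mean())
print(camrig.camera_model('wrist'))
E
```

```text
pics
rig.py
0.0 [ 249.43583724 -572.65970453  221.77147543] [[ 9.16783830e-01  3.99383299e-01 -6.24449553e-04]
 [ 3.99383780e-01 -9.16782981e-01  1.24949096e-03]
 [-7.34589008e-05 -1.39490813e-03 -9.99999024e-01]] 87.24340677180963
scene {'K': array([[393.15863357,   0.        , 276.10184492],
       [  0.        , 393.15863357, 213.03681517],
       [  0.        ,   0.        ,   1.        ]]), 'view': array([[-5.05517541e-01, -8.62480653e-01,  2.40653144e-02,
         2.37187447e+02],
       [ 3.79815713e-01, -1.97400786e-01,  9.03754919e-01,
        -2.99269671e+02],
       [-7.74720621e-01,  4.66004349e-01,  4.27373264e-01,
        -1.10478903e+03],
       [ 0.00000000e+00,  0.00000000e+00,  0.00000000e+00,
         1.00000000e+00]])} 0.983312074829932
side {'K': array([[497.07339289,   0.        , 283.91727691],
       [  0.        , 497.07339289, 208.99901028],
       [  0.        ,   0.        ,   1.        ]]), 'view': array([[ 9.29265583e-01, -3.69393068e-01,  3.77327811e-03,
        -5.09638850e+02],
       [ 1.77355555e-01,  4.55078960e-01,  8.72609963e-01,
        -1.75161798e+02],
       [-3.24053211e-01, -8.10217194e-01,  4.88403127e-01,
        -1.54091216e+03],
       [ 0.00000000e+00,  0.00000000e+00,  0.00000000e+00,
         1.00000000e+00]])} 0.9958333333333333
{'K': array([[333.01404323,   0.        , 282.1923957 ],
       [  0.        , 333.01404323, 216.0865672 ],
       [  0.        ,   0.        ,   1.        ]]), 'hand_eye': array([[ 8.72124611e-04,  9.67396575e-01,  2.53264893e-01,
         6.81686699e+01],
       [ 9.99999606e-01, -8.85103678e-04, -6.26932583e-05,
        -3.99624421e-01],
       [ 1.63516445e-04,  2.53264848e-01, -9.67396966e-01,
        -1.62068412e+02],
       [ 0.00000000e+00,  0.00000000e+00,  0.00000000e+00,
         1.00000000e+00]])}
```

View pics/scene0.png

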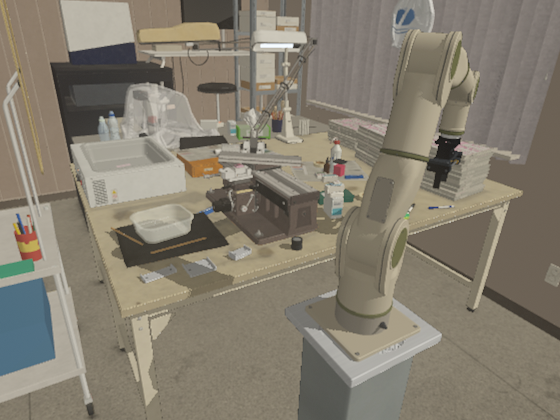

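View pics/side0.png

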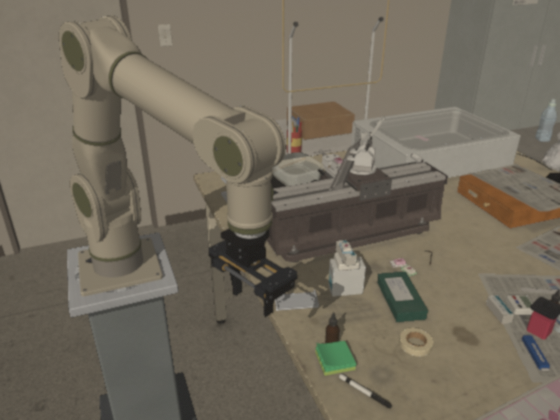

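The scene picture shows the pile at about (333,198), three rests at (157,273), (199,267), (240,253) and the loupe at (297,243). The side picture shows the pile at (347,270), the carton rest at (298,300) partly hidden by the gripper, and the dropper at (333,328). Next I'll get rough world positions.

```bash
cat > h.py <<'E'
from rig import arm, camrig, sensors, ticket
import cv2,numpy as np
def cam(n,T=None):
    m=camrig.camera_model(n);K=m['K']
    if n!='wrist': return K,np.linalg.inv(m['view'])
    return K,T@m['hand_eye']
def tool():
    s=sensors.state();T=np.eye(4);T[:3,:3]=s['orientation'];T[:3,3]=s['position'];return T
def ray(n,uv,T=None):
    K,C=cam(n,T);u,v=uv
    d=np.array([(u-K[0,2])/K[0,0],-(v-K[1,2])/K[1,1],-1.])
    return C[:3,3],C[:3,:3]@d
def onz(n,uv,z,T=None):
    o,d=ray(n,uv,T);return o+d*(z-o[2])/d[2]
def atd(n,uv,D,T=None):
    o,d=ray(n,uv,T);return o+d*D
def pts(n,dep,T=None):   # all pixels -> world
    K,C=cam(n,T);v,u=np.indices(dep.shape)
    P=np.stack([(u-K[0,2])/K[0,0],-(v-K[1,2])/K[1,1],-np.ones(dep.shape)],-1)*dep[...,None]
    return P@C[:3,:3].T+C[:3,3]
def shoot(tag):
    T=tool();p,d=camrig.camera('wrist');cv2.imwrite(f'pics/{tag}.png',p[:,:,::-1]);np.savez(f'pics/{tag}.npz',p=p,d=d,T=T);return p,d,T
def delta(p,yaw=None):
    """tool-axis shift from present pose to world TCP p; yaw = world angle of tool y (mod pi)"""
    T=tool();print('d',np.round(T[:3,:3].T@(np.array(p)-T[:3,3]),1))
    if yaw is not None:
        y=T[:3,1];a=np.arctan2(y[1],y[0]);t=-(yaw-a);print('turn',(t+np.pi/2)%np.pi-np.pi/2)
E
python3 - <<'E'
from h import *
for n,l in [('scene',[(333,183),(333,215),(157,273),(199,267),(240,253),(297,240)]),('side',[(345,245),(347,262),(347,280),(298,300),(333,325),(280,150)])]:
    d=np.load(f'pics/{n}0.npz')['d']
    for u,v in l: print(n,u,v,atd(n,(u,v),d[v,u]).round(), onz(n,(u,v),5).round())
E
```

```text
scene 333 183 [ 589. -344.  149.] [ 885. -589.    5.]
scene 333 215 [ 557. -333.   15.] [ 573. -347.    5.]
scene 157 273 [494. 436.   2.] [490. 437.   5.]
scene 199 267 [466. 303.   1.] [459. 305.   5.]
scene 240 253 [462. 152.  14.] [476. 146.   5.]
scene 297 240 [418. -58.  33.] [460. -87.   5.]
side 345 245 [ 586. -357.  155.] [ 702. -159.    5.]
side 347 262 [ 577. -391.  122.] [ 662. -247.    5.]
side 347 280 [ 587. -381.   52.] [ 619. -328.    5.]
side 298 300 [ 448. -360.    5.] [ 448. -359.    5.]
side 333 325 [ 461. -544.   65.] [ 494. -486.    5.]
side 280 150 [ 300. -601.  572.] [797. 676.   5.]
```

>>> move_tool --segments '{"motion": [[0,0,-100,0,87],[0,0,-100,0,87],[320,-50,-100,0,87],[320,-50,-100,0,87],[320,-50,-100,0,87],[320,-50,-100,0,87],[320,-50,-100,0,87],[320,-50,-100,0,87]]}'

```text
time: 0.77
position: [461.7, -437.7, 318.6]
orientation: [[0.917, 0.399, -0.0], [0.399, -0.917, 0.0], [-0.0, -0.0, -1.0]]
force: [0.4, -1.0, -0.1]
width: 87.1
gripper_force: 0.0
```

>>> move_tool --segments '{"motion": [[30,0,0,0,87],[30,0,0,0,87],[30,0,0,0,87],[30,0,0,0,87]]}'

```text
time: 1.1
position: [487.2, -427.7, 318.2]
orientation: [[0.917, 0.399, -0.001], [0.399, -0.917, 0.0], [-0.001, -0.0, -1.0]]
force: [-0.7, -0.8, -0.5]
width: 87.1
gripper_force: 0.0
```

```bash
python3 - <<'E'
from h import *
shoot('w1');s=sensors.state();print(s['time'],s['position'])
E
```

```text
1.15 [ 486.66910814 -428.29259465  318.47998208]
```

View pics/w1.png

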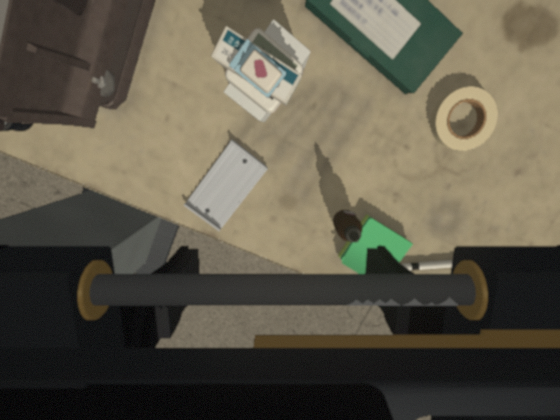

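The wrist view shows the pile at about (262,68), the carton rest at (227,185) and the dropper cap at (347,222). I'll move in with the tool turned to face the pile.

>>> move_tool --segments '{"motion": [[25,-30,20,0.12,87],[52,-60,40,0.25,87],[52,-60,40,0.37,87],[52,-60,40,0.5,87],[52,-60,40,0.58,87],[52,-60,40,0.58,87],[52,-60,40,0.58,87],[52,-60,40,0.58,87]]}'

```text
time: 1.82
position: [510.9, -352.3, 278.9]
orientation: [[0.986, -0.167, 0.0], [-0.167, -0.986, -0.0], [0.0, 0.0, -1.0]]
force: [0.6, -0.3, 0.3]
width: 87.1
gripper_force: 0.0
```

```bash
python3 - <<'E'
from h import *
p,d,T=shoot('w2');print(T.round(3))
P=pts('wrist',d,T)
for lo,hi in [(150,165),(136,149),(105,118),(85,98)]:
    m=(P[...,2]>lo)&(P[...,2]<hi)&(d>0);m[250:]=0
    q=P[m];print(lo,m.sum(),q.mean(0).round(1) if len(q) else '')
cv2.imwrite('pics/w2c.png',cv2.resize(p[0:260,140:440,::-1],None,fx=2.5,fy=2.3,interpolation=cv2.INTER_CUBIC))
E
```

```text
[[ 9.86000e-01 -1.67000e-01  0.00000e+00  5.10937e+02]
 [-1.67000e-01 -9.86000e-01 -0.00000e+00 -3.52274e+02]
 [ 0.00000e+00  0.00000e+00 -1.00000e+00  2.78903e+02]
 [ 0.00000e+00  0.00000e+00  0.00000e+00  1.00000e+00]]
150 2091 [ 597.4 -271.5  157.7]
136 4079 [ 601.6 -272.7  142.2]
105 3814 [ 610.  -245.7  111.8]
85 3499 [ 608.  -253.7   93.1]
```

View pics/w2c.png

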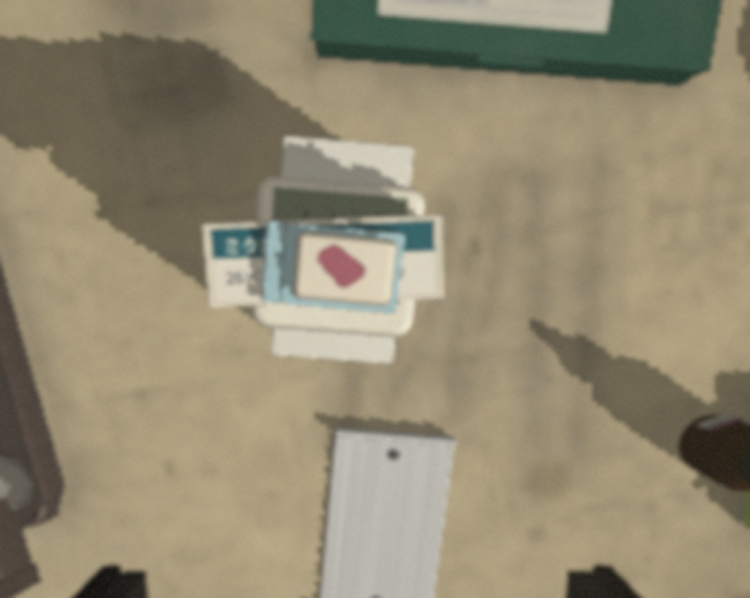

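The crop shows the cassette (blue frame, wax) with corners near (266,222),(406,234),(398,312),(262,302) and its slanted face at the left (world +y). The packet lies under it, with its ends at x=203 and 443, then the timer, the carton ends, and the carton rest below. I'll measure each layer.

```bash
cat >> h.py <<'E'
def rect(q,nm=''):
    """min-area rect of xy points, world mm: centre, sides, angle deg of long side"""
    (c,s,a)=cv2.minAreaRect(q[:,:2].astype(np.float32))
    if s[0]<s[1]: s=s[::-1];a+=90
    a=(a+90)%180-90
    print(nm,np.round(c,1),np.round(s,1),'long axis %.3f rad'%np.radians(a),'z %.1f'%np.median(q[:,2]) if q.shape[1]>2 else '',len(q));return np.array(c),s,np.radians(a)
def big(m):
    m=cv2.morphologyEx(m.astype(np.uint8),cv2.MORPH_OPEN,np.ones((3,3)));n,l,st,_=cv2.connectedComponentsWithStats(m)
    return l==1+st[1:,4].argmax() if n>1 else m>0
E
python3 - <<'E'
from h import *
f=np.load('pics/w2.npz');p,d,T=f['p'],f['d'],f['T'];P=pts('wrist',d,T)
near=(np.hypot(P[...,0]-585,P[...,1]+365)<90)&(d>0)
z=P[...,2];print(np.histogram(z[near],bins=np.arange(-10,175,5)))
hsv=cv2.cvtColor(p,cv2.COLOR_RGB2HSV)
for (u,v) in [(250,97),(262,105),(280,120),(230,120),(285,115),(270,75),(250,150),(290,220)]: print(u,v,hsv[v,u],P[v,u].round(1))
for nm,m in [('cassette',z>145),('wax',z>151.5),('packet+',z>131),('timer+',z>105),('carton+',z>85)]:
    b=big(near&m);rect(P[b],nm)
m=big((P[...,2]>1.5)&(P[...,2]<40)&(hsv[...,1]<40)&(np.hypot(P[...,0]-448,P[...,1]+360)<90));rect(P[m],'crest')
E
```

```text
(array([   0, 4525, 4814,   28,   90,    0,    0,    0,    0,    0,    0,
          0,    0,    0,    0,    0,    0,    0,    0,    0,  778,  736,
         24,   93, 1582,    1,    0,    0,    0,    2, 1690,  772,  510,
        613,    0,    0]), array([-10,  -5,   0,   5,  10,  15,  20,  25,  30,  35,  40,  45,  50,
        55,  60,  65,  70,  75,  80,  85,  90,  95, 100, 105, 110, 115,
       120, 125, 130, 135, 140, 145, 150, 155, 160, 165, 170]))
250 97 [ 90  32 168] [ 607.9 -341.5  147.1]
262 105 [ 21  42 213] [ 599.4 -350.6  155.4]
280 120 [177 100 161] [ 585.3 -363.1  155.9]
230 120 [ 22  31 208] [ 592.8 -320.8  143.9]
285 115 [ 10  55 190] [ 588.6 -367.9  154.5]
270 75 [ 24  28 135] [ 629.8 -360.5   94.4]
250 150 [ 21  28 206] [ 563.  -327.9   95. ]
290 220 [ 25  16 190] [ 458.  -354.3    3.9]
cassette [ 527.6 -355. ] [161.1  41.1] long axis 1.404 rad z 378.6 80144
wax [ 527.6 -355. ] [161.1  41.1] long axis 1.404 rad z 378.6 80144
packet+ [ 527.6 -355. ] [161.1  41.1] long axis 1.404 rad z 378.6 80144
timer+ [ 527.6 -355. ] [161.1  41.1] long axis 1.404 rad z 378.6 80144
carton+ [ 527.6 -355. ] [161.1  41.1] long axis 1.404 rad z 378.6 80144
crest [ 443.  -356.9] [118.4  63.7] long axis -0.258 rad z 4.1 3887
```

```bash
cat > lay.py <<'E'
from h import *
import sys
f=np.load(f'pics/{sys.argv[1]}.npz');p,d,T=f['p'],f['d'],f['T'];P=pts('wrist',d,T)
near=(np.hypot(P[...,0]-585,P[...,1]+365)<90)&(d>0);z=P[...,2]
for nm,lo,hi in [('cassette+wax',145,165),('frame',145,151),('wax',153,165),('packet',139,145),('packet+',139,165),('timer',105,118),('timer+',105,165),('carton',85,98),('carton+',85,165)]:
    b=near&(z>lo)&(z<hi)
    if '+' in nm: b=big(b)
    if b.sum()>50: rect(P[b],nm)
E
python3 lay.py w2
```

```text
cassette+wax [ 589.3 -357.5] [46.2 28.5] long axis 1.310 rad z 154.2 1891
frame [ 589.3 -357.5] [46.2 28.5] long axis 1.310 rad z 147.8 796
wax [ 588.2 -361.5] [31.8 22.3] long axis 1.322 rad z 155.2 1047
packet [ 592.3 -355. ] [82. 30.] long axis 1.443 rad z 142.3 1692
packet+ [ 590.2 -354.8] [82.  34.5] long axis 1.440 rad z 146.9 3585
timer [ 594.4 -359.3] [62.3 59.6] long axis 1.336 rad z 112.1 1676
timer+ [ 595.3 -355.9] [84.4 59.1] long axis 1.321 rad z 142.5 5258
carton [ 596.6 -361. ] [90.1 62.6] long axis -0.249 rad z 95.0 1501
carton+ [ 597.8 -356.5] [90.1 84.3] long axis -0.245 rad z 141.4 6795
```

```bash
python3 - <<'E'
from h import *
print(sensors.state()['joints'].round(2)); delta([589.3,-357.5,200],1.31-np.pi/2)
E
```

```text
[ 0.66  0.31 -0.16  1.38  0.05  1.46 -1.24]
d [78.  -7.7 78.8]
turn -1.4778704901832977
```

>>> move_tool --segments '{"motion": [[0,0,0,-0.12,50],[0,0,0,-0.25,50],[20,0,0,-0.37,50],[40,0,0,-0.5,50],[60,-4,0,-0.62,50],[78,-8,0,-0.75,50],[78,-8,20,-0.87,50],[78,-8,20,-1,50]]}'

```text
time: 2.53
position: [589.8, -355.9, 254.8]
orientation: [[0.671, 0.741, -0.003], [0.741, -0.671, 0.003], [-0.0, -0.004, -1.0]]
force: [-1.0, 0.3, -1.6]
width: 50.9
gripper_force: 0.0
```

>>> move_tool --segments '{"motion": [[0,0,10,-0.12,50],[0,0,20,-0.25,50],[0,0,40,-0.37,50],[0,0,58,-0.478,50],[0,0,58,-0.478,50],[0,0,58,-0.478,50]]}'

```text
time: 3.03
position: [589.1, -356.9, 200.2]
orientation: [[0.267, 0.964, -0.001], [0.964, -0.267, 0.001], [0.001, -0.002, -1.0]]
force: [-0.0, 0.8, -0.0]
width: 49.8
gripper_force: 0.0
```

```bash
python3 - <<'E'
from h import *
delta([589.3,-357.5,143.8],1.31-np.pi/2)
p,d,T=shoot('w3');P=pts('wrist',d,T)
E
python3 lay.py w3
```

```text
d [-0.5  0.4 56.4]
turn -0.009245529354568127
cassette+wax [ 589.9 -357.5] [46.2 28.5] long axis 1.298 rad z 154.1 2751
frame [ 591.2 -352.8] [56.  28.5] long axis 1.294 rad z 147.8 1186
wax [ 588.7 -361.3] [32.1 21.6] long axis 1.320 rad z 155.2 1482
packet [ 593.2 -352.7] [77.4 30. ] long axis 1.445 rad z 142.3 2073
packet+ [ 591.  -352.5] [77.3 34.4] long axis 1.442 rad z 147.4 4826
timer [ 597.  -351.6] [75.9 59.2] long axis 1.325 rad z 112.1 2195
timer+ [ 596.9 -351.9] [76.6 59.2] long axis 1.316 rad z 142.5 7151
carton [ 598.3 -356.3] [90.3 58.8] long axis -0.259 rad z 94.9 2010
carton+ [ 599.3 -352.6] [90.1 76.7] long axis -0.249 rad z 141.4 9234
```

View pics/w3.png

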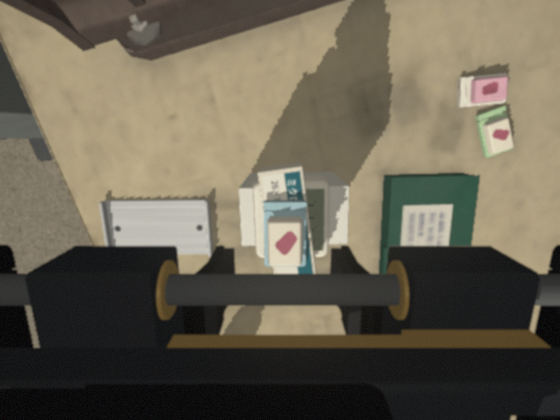

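The cassette sits centred between the fingers, around (287,235), and the heights agree in both views. Next I'll descend and grip.

>>> move_tool --segments '{"motion": [[0,0,30,-0.01,45],[0,0,50,-0.01,45],[0,0,56,-0.01,40],[0,0,56,-0.01,35],[0,0,56,-0.01,32]]}' --squeeze 6

```text
time: 3.5
position: [590.5, -357.0, 146.5]
orientation: [[0.255, 0.967, 0.002], [0.967, -0.255, -0.001], [-0.0, 0.002, -1.0]]
force: [-0.3, -0.5, -0.1]
width: 35.6
gripper_force: 0.0
```

>>> move_tool --segments '{"motion": [[0,0,0,0,20],[0,0,0,0,20],[0,0,0,0,20],[0,0,0,0,20],[0,0,0,0,20],[0,0,0,0,20]]}' --squeeze 6

```text
time: 4.0
position: [590.8, -357.1, 146.8]
orientation: [[0.254, 0.967, 0.003], [0.967, -0.254, -0.002], [-0.001, 0.003, -1.0]]
force: [-0.3, 0.4, 7.2]
width: 28.2
gripper_force: 6.0
```

>>> move_tool --segments '{"motion": [[0,0,-4,0,20],[0,0,-8,0,20],[0,0,-15,0,20],[0,0,-25,0,20],[0,0,-40,0,20],[0,0,-40,0,20],[0,0,-40,0,20]]}' --squeeze 8

```text
time: 4.58
position: [590.4, -356.9, 186.0]
orientation: [[0.254, 0.967, 0.002], [0.967, -0.254, -0.001], [-0.001, 0.002, -1.0]]
force: [0.1, 0.0, -0.4]
width: 28.1
gripper_force: 8.0
```

```bash
python3 - <<'E'
from h import *
p,d,T=shoot('w4')
E
python3 lay.py w4; python3 - <<'E'
import cv2
cv2.imwrite('pics/w4c.png',cv2.resize(cv2.imread('pics/w4.png')[150:330,170:410],None,fx=3,fy=3))
E
```

```text
packet [ 594.8 -340.3] [52.4 30. ] long axis 1.444 rad z 142.3 2378
packet+ [ 595.9 -331. ] [33.6 30. ] long axis 1.443 rad z 142.3 2366
timer [ 598.5 -345.5] [63.4 59.3] long axis 1.317 rad z 112.1 1842
timer+ [ 598.6 -345.2] [62.8 59.2] long axis 1.328 rad z 141.3 4357
carton [ 598.6 -355.6] [90.6 58.1] long axis -0.269 rad z 94.8 2144
carton+ [ 600.5 -349.4] [91.  70.3] long axis -0.280 rad z 112.3 6593
```

View pics/w4c.png

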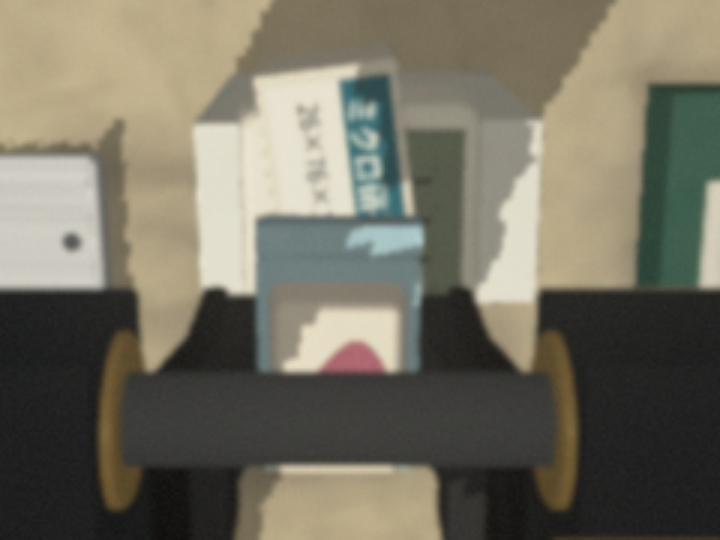

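The cassette hangs level between the pads and the packet below has not moved. I'll carry it up and round the front of the microtome.

>>> move_tool --segments '{"motion": [[0,0,-40,0,20],[0,0,-80,0,20],[0,0,-120,0,20],[20,-30,-135,0,20],[45,-65,-135,0,20],[70,-100,-135,0,20],[95,-135,-135,0,20],[115,-165,-135,0,20]]}'

```text
time: 5.3
position: [457.9, -201.7, 318.6]
orientation: [[0.254, 0.967, -0.001], [0.967, -0.254, 0.0], [0.0, -0.001, -1.0]]
force: [0.3, 0.4, 1.1]
width: 28.1
gripper_force: 8.0
```

>>> move_tool --segments '{"motion": [[40,-35,0,0,20],[80,-50,0,0,20],[120,-60,0,0,20],[160,-70,0,0,20],[200,-80,0,0,20],[240,-90,0,0,20],[280,-100,0,0,20],[310,-100,0,0,20]]}'

```text
time: 5.97
position: [440.2, 124.2, 319.5]
orientation: [[0.253, 0.967, 0.0], [0.967, -0.253, -0.001], [-0.001, 0.001, -1.0]]
force: [1.0, 0.2, 0.5]
width: 27.8
gripper_force: 8.0
```

>>> move_tool --segments '{"motion": [[0,0,0,0,20],[0,0,0,0,20],[0,0,0,0,20]]}'

```text
time: 6.22
position: [441.4, 121.1, 319.1]
orientation: [[0.254, 0.967, -0.001], [0.967, -0.254, -0.0], [-0.001, -0.001, -1.0]]
force: [-0.2, -1.2, -0.6]
width: 28.1
gripper_force: 8.0
```

```bash
python3 - <<'E'
from h import *
p,d,T=shoot('w5');print(T.round(2),sensors.state()['width'])
E
```

```text
[[ 2.5000e-01  9.7000e-01 -0.0000e+00  4.4138e+02]
 [ 9.7000e-01 -2.5000e-01 -0.0000e+00  1.2114e+02]
 [-0.0000e+00 -0.0000e+00 -1.0000e+00  3.1907e+02]
 [ 0.0000e+00  0.0000e+00  0.0000e+00  1.0000e+00]] 28.002034112786365
```

View pics/w5.png

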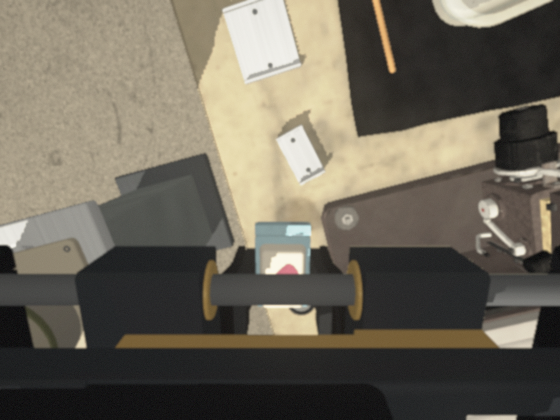

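The cassette rest shows at (301,154), the timer rest at (262,40), and the held cassette at (283,250).

```bash
cat > rests.py <<'E'
from h import *
import sys
tag=sys.argv[1];f=np.load(f'pics/{tag}.npz');p,d,T=f['p'],f['d'],f['T'];P=pts('wrist',d,T)
hsv=cv2.cvtColor(p,cv2.COLOR_RGB2HSV)
for a in sys.argv[2:]:
    x,y,lo,hi,r=map(float,a.split(','))
    m=(np.hypot(P[...,0]-x,P[...,1]-y)<r)&(P[...,2]>lo)&(P[...,2]<hi)&(d>0)&(hsv[...,1]<45)
    b=big(m);rect(P[b],a);vv,uu=np.where(b);print('  uv',uu.min(),uu.max(),vv.min(),vv.max())
    # colour mask, ray onto the plate plane as check
E
python3 rests.py w5 467,160,8,40,60 460,304,2,30,80; python3 - <<'E'
from h import *
f=np.load('pics/w5.npz');p,d,T=f['p'],f['d'],f['T'];P=pts('wrist',d,T)
c=(P-T[:3,3])@T[:3,:3]
m=(abs(c[...,0])<60)&(abs(c[...,1])<16)&(abs(c[...,2])<12)&(d>0);m[300:]=0
m=big(m);rect(c[m],'held tool frame');
for v in (222,230,238,246,255,262): print(v,c[v,283].round(1),c[v,262].round(1))
E
```

```text
467,160,8,40,60 [473.5 147.4] [72.1 40. ] long axis -1.333 rad z 14.2 1532
  uv 277 324 126 184
460,304,2,30,80 [461.7 303.4] [92.1 78. ] long axis -1.534 rad z 4.2 4513
  uv 223 300 0 83
held tool frame [ 9.3 -0. ] [31.9 27.3] long axis 1.566 rad z -2.0 2977
222 [22.2 -0.5  4. ] [ 22.2 -11.3   3.8]
230 [19.5 -0.5 -1.4] [ 19.  -11.2   0.3]
238 [14.7 -0.5  0.4] [ 15.  -11.2  -0.6]
246 [11.3 -0.5 -2.4] [ 11.6 -11.1  -3.2]
255 [ 8.5 -0.5 -7.7] [  8.9 -10.8  -8.7]
262 [ 5.2 -0.5 -8.6] [  5.  -10.9  -8.2]
```

```bash
python3 - <<'E'
from h import *
delta([473.5,147.4,100],1.809-np.pi/2)
E
```

```text
d [ 34.3  24.3 219.1]
turn -0.49671676306876256
```

>>> move_tool --segments '{"motion": [[10,8,20,-0.12,20],[20,16,40,-0.25,20],[30,20,60,-0.37,20],[34,24,100,-0.497,20],[34,24,140,-0.497,20],[34,24,165,-0.497,20],[34,24,165,-0.497,20],[34,24,165,-0.497,20]]}'

```text
time: 6.93
position: [473.0, 147.3, 154.4]
orientation: [[-0.236, 0.972, -0.002], [0.972, 0.236, -0.0], [0.0, -0.002, -1.0]]
force: [0.3, 0.0, 0.2]
width: 27.7
gripper_force: 8.0
```

```bash
python3 - <<'E'
from h import *
shoot('w6');delta([473.5,147.4,18.7],1.809-np.pi/2)
E
python3 rests.py w6 467,160,8,40,60 460,304,2,30,80 490,437,2,30,90
```

```text
d [ -0.3  -0.7 137.2]
turn 0.00030655611494601054
467,160,8,40,60 [471.1 157.8] [51.7 39.8] long axis -1.336 rad z 14.0 2394
  uv 262 306 166 221
460,304,2,30,80 [462.1 294.1] [77.9 72.7] long axis 0.038 rad z 4.1 7516
  uv 260 367 0 90
490,437,2,30,90 [0. 0.] [0. 0.] long axis 0.000 rad z nan 0
  return _methods._mean(a, axis=axis, dtype=dtype,
  ret = ret.dtype.type(ret / rcount)
Traceback (most recent call last):
  File "rests.py", line 8, in <module>
    b=big(m);rect(P[b],a);vv,uu=np.where(b);print('  uv',uu.min(),uu.max(),vv.min(),vv.max())
                                                         ~~~~~~^^
ValueError: zero-size array to reduction operation minimum which has no identity
```

View pics/w6.png

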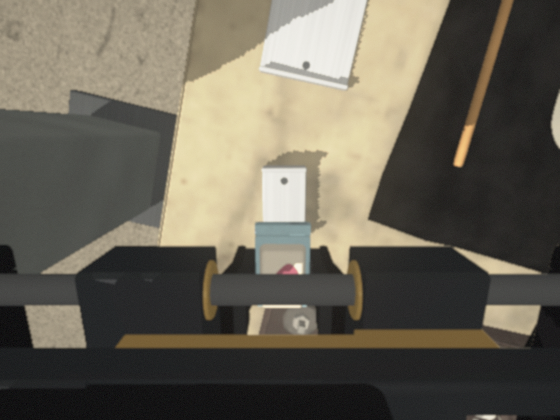

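The rest is in line under the held cassette (far end seen at (284,170)) and the second view agrees, with its top at 14.0. I'll lower the cassette onto it.

>>> move_tool --segments '{"motion": [[0,-1,40,0,20],[0,-1,80,0,20],[0,-1,110,0,20],[0,-1,122,0,20],[0,-1,128,0,20],[0,-1,131,0,20],[0,-1,133,0,20],[0,-1,133,0,20]]}'

```text
time: 7.65
position: [473.7, 148.5, 23.2]
orientation: [[-0.237, 0.971, 0.003], [0.971, 0.237, 0.0], [-0.0, 0.003, -1.0]]
force: [1.3, -0.3, 0.0]
width: 28.1
gripper_force: 8.0
```

>>> move_tool --segments '{"motion": [[0,0,1,0,20],[0,0,2,0,20],[0,0,3,0,20],[0,0,3,0,20]]}'

```text
time: 7.98
position: [472.6, 148.2, 18.9]
orientation: [[-0.238, 0.971, 0.0], [0.971, 0.238, -0.0], [-0.0, 0.0, -1.0]]
force: [0.3, 0.7, 1.3]
width: 28.1
gripper_force: 8.0
```

>>> move_tool --segments '{"motion": [[0,0,0.5,0,20],[0,0,1,0,20],[0,0,1,0,20]]}'

```text
time: 8.23
position: [472.6, 148.3, 18.3]
orientation: [[-0.238, 0.971, 0.0], [0.971, 0.238, -0.001], [-0.001, 0.0, -1.0]]
force: [-2.5, -0.7, 8.4]
width: 28.2
gripper_force: 8.0
```

>>> move_tool --segments '{"motion": [[0,0,0,0,29],[0,0,0,0,30],[0,0,0,0,32],[0,0,0,0,34],[0,0,0,0,36],[0,0,0,0,38],[0,0,0,0,40],[0,0,0,0,40]]}'

```text
time: 8.9
position: [472.5, 148.3, 17.7]
orientation: [[-0.238, 0.971, 0.0], [0.971, 0.238, -0.0], [-0.0, 0.0, -1.0]]
force: [-0.2, -0.2, -0.3]
width: 39.1
gripper_force: 0.0
```

>>> move_tool --segments '{"motion": [[0,0,-10,0,45],[0,0,-30,0,50],[0,0,-70,0,60],[0,0,-110,0,60],[0,0,-150,0,60],[0,0,-190,0,60],[0,0,-230,0,60],[0,0,-270,0,60]]}'

```text
time: 9.57
position: [471.7, 148.7, 290.6]
orientation: [[-0.239, 0.971, 0.001], [0.971, 0.239, -0.0], [-0.001, 0.001, -1.0]]
force: [0.5, 1.1, -0.5]
width: 60.0
gripper_force: 0.0
```

>>> move_tool --segments '{"motion": [[0,0,0,0,60],[0,0,0,0,60]]}'

```text
time: 9.73
position: [473.1, 149.0, 290.5]
orientation: [[-0.238, 0.971, 0.005], [0.971, 0.238, 0.0], [-0.001, 0.005, -1.0]]
force: [0.2, -0.6, -1.2]
width: 59.7
gripper_force: 0.0
```

```bash
python3 - <<'E'
from h import *
p,d,T=shoot('w7');P=pts('wrist',d,T)
m=(np.hypot(P[...,0]-473,P[...,1]-147)<40)&(P[...,2]>17.5)&(P[...,2]<40)&(d>0)
c=P-np.array([473.5,147.4,0]);y=c[...,0]*np.cos(1.809)+c[...,1]*np.sin(1.809);m&=abs(y)<30
rect(P[m],'cassette');print(np.percentile(P[m][:,2],[5,30,50,90]))
E
```

```text
cassette [472.2 147.6] [45.5 26.7] long axis -1.323 rad z 26.2 732
[18.95014039 20.61218765 26.18776918 28.0467014 ]
```

>>> move_tool --segments '{"motion": [[40,0,0,0,60],[80,0,0,0,60],[120,0,0,0,60],[150,10,0,0,60],[150,10,0,0,60],[150,10,0,0,60],[150,10,0,0,60]]}'

```text
time: 10.37
position: [446.2, 295.6, 286.6]
orientation: [[-0.238, 0.971, -0.002], [0.971, 0.238, -0.001], [-0.001, -0.002, -1.0]]
force: [0.0, -0.5, 0.2]
width: 59.8
gripper_force: 0.0
```

```bash
python3 - <<'E'
from h import *
p,d,T=shoot('w8');print(T[:3,3],T[:3,0],sensors.state()['joints'].round(2))
E
python3 rests.py w8 490,437,1.5,30,90 460,304,1.5,30,80
```

```text
[446.18827754 295.61761518 286.60412115] [-2.38025644e-01  9.71258716e-01 -5.47732082e-04] [ 0.21  0.23 -1.01  1.55  0.2   1.47 -0.57]
490,437,1.5,30,90 [487.2 434.2] [110.3  44.2] long axis -1.424 rad z 4.2 3270
  uv 319 366 34 129
460,304,1.5,30,80 [462.  302.7] [94.4 77.8] long axis -1.533 rad z 4.2 4009
  uv 262 332 139 217
```

View pics/w8.png

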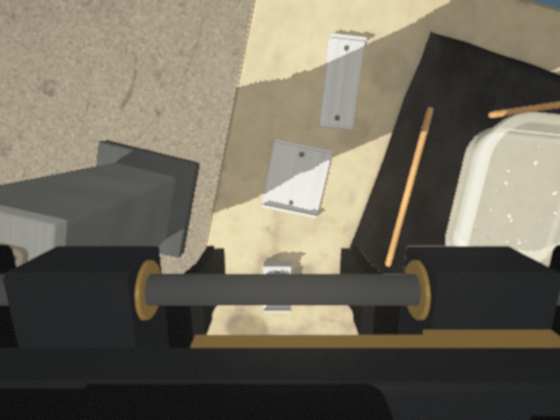

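The three rests are clear: packet rest at (342,80), timer rest at (297,178), cassette rest at (277,290) with the cassette on it. The cassette is within 1.5 mm and level. Now back for the packet.

>>> move_tool --segments '{"motion": [[-38,-10,-15,0,60],[-76,-20,-15,0.06,60],[-114,-30,-15,0.12,60],[-152,-40,-15,0.18,60],[-190,-50,-15,0.24,60],[-228,-60,-15,0.3,60],[-266,-70,-15,0.368,60],[-305,-81,-15,0.368,60]]}'

```text
time: 11.08
position: [439.3, -22.5, 303.0]
orientation: [[0.135, 0.991, 0.001], [0.991, -0.135, -0.001], [-0.001, 0.001, -1.0]]
force: [1.6, -1.3, 0.1]
width: 60.1
gripper_force: 0.0
```

>>> move_tool --segments '{"motion": [[-40,10,0,0,60],[-80,20,0,0,60],[-120,30,0,0,60],[-156,40,0,0,60],[-175,77,0,0,60],[-195,112,0,0,60],[-220,145,0,0,60],[-245,175,0,0,60]]}'

```text
time: 11.75
position: [582.7, -287.6, 302.4]
orientation: [[0.13, 0.991, -0.0], [0.991, -0.13, -0.001], [-0.001, -0.0, -1.0]]
force: [1.1, 0.5, -0.2]
width: 60.2
gripper_force: 0.0
```

```bash
python3 - <<'E'
from h import *
delta([592.5,-355,220],1.443-np.pi/2)
E
```

```text
d [-65.5  18.6  82.4]
turn -0.003042707677076706
```

>>> move_tool --segments '{"motion": [[-33,9,16,0,60],[-65,18,32,0,60],[-65,18,32,0,60],[-65,18,32,0,60],[-65,18,32,0,60],[-65,18,32,0,60]]}'

```text
time: 12.25
position: [592.0, -350.8, 271.9]
orientation: [[0.127, 0.992, 0.001], [0.992, -0.127, -0.0], [-0.0, 0.001, -1.0]]
force: [0.4, 0.9, 0.0]
width: 60.3
gripper_force: 0.0
```

```bash
python3 - <<'E'
from h import *
shoot('w9');delta([592.5,-355,118],1.443-np.pi/2)
E
python3 lay.py w9
```

```text
d [ -4.3   0.6 154.1]
turn 0.0005786149543394181
packet [ 593.1 -354.8] [81.5 29.9] long axis 1.451 rad z 142.4 2899
packet+ [ 593.1 -354.8] [81.5 29.9] long axis 1.451 rad z 142.4 2895
timer [ 596.8 -352.1] [76.7 59.4] long axis 1.331 rad z 112.1 1561
timer+ [ 596.1 -355.6] [84.  59.1] long axis 1.321 rad z 141.8 4520
carton [ 598.5 -356.5] [90.1 59. ] long axis -0.247 rad z 95.0 1278
carton+ [ 598.5 -356.1] [90.1 83.7] long axis -0.236 rad z 132.7 5855
```

>>> move_tool --segments '{"motion": [[-4,1,40,0,55],[-4,1,80,0,50],[-4,1,115,0,50],[-4,1,135,0,50],[-4,1,147,0,50],[-4,1,152,0,48],[-4,1,154,0,45],[-4,1,154,0,40]]}' --squeeze 15

```text
time: 12.97
position: [593.4, -355.4, 118.4]
orientation: [[0.127, 0.992, 0.002], [0.992, -0.127, -0.001], [-0.001, 0.002, -1.0]]
force: [-0.2, -0.4, -1.0]
width: 44.1
gripper_force: 0.0
```

>>> move_tool --segments '{"motion": [[0,0,0,0,34],[0,0,0,0,25],[0,0,0,0,25],[0,0,0,0,25],[0,0,0,0,25],[0,0,0,0,25]]}' --squeeze 15

```text
time: 13.47
position: [593.3, -355.6, 118.1]
orientation: [[0.128, 0.992, 0.002], [0.992, -0.128, -0.001], [-0.001, 0.002, -1.0]]
force: [-0.0, -0.1, 5.9]
width: 29.7
gripper_force: 15.0
```

>>> move_tool --segments '{"motion": [[0,0,-2,0,25],[0,0,-6,0,25],[0,0,-15,0,25],[0,0,-30,0,25],[0,0,-60,0,25],[0,0,-60,0,25],[0,0,-60,0,25]]}'

```text
time: 14.05
position: [593.7, -355.7, 179.4]
orientation: [[0.128, 0.992, 0.003], [0.992, -0.128, -0.002], [-0.001, 0.004, -1.0]]
force: [0.1, 0.0, -0.8]
width: 29.9
gripper_force: 15.0
```

```bash
python3 - <<'E'
from h import *
p,d,T=shoot('w10');P=pts('wrist',d,T);c=(P-T[:3,3])@T[:3,:3]
m=(abs(c[...,0])<60)&(abs(c[...,1])<17)&(c[...,2]<12)&(c[...,2]>-40)&(d>0);m[245:]=0
rect(c[m],'held, tool frame');print('far end x',c[m][:,0].max(),'near-low z',np.percentile(c[m][:,2],[1,50,99]))
E
python3 lay.py w10
```

```text
held, tool frame [30.7 -0.9] [30.2 22.1] long axis 1.567 rad z -24.0 4066
far end x 41.76598369859938 near-low z [-25.60652183 -24.00125723   4.89912919]
timer [ 597.  -351.5] [59.1 48.2] long axis -0.242 rad z 111.8 739
timer+ [ 623.1 -354.1] [41.7 10.3] long axis 1.483 rad z 112.0 611
carton [ 598.6 -356. ] [90.3 58.7] long axis -0.245 rad z 94.9 2090
carton+ [ 631.1 -363.5] [62.3 28.2] long axis 1.502 rad z 95.4 1770
```

The packet is held straight and centred (far end 41.8 mm ahead). I'll carry it over now.

>>> move_tool --segments '{"motion": [[0,0,-40,0,25],[0,0,-80,0,25],[0,0,-120,0,25],[28,-30,-130,0,25],[56,-60,-130,0,25],[84,-92,-130,0,25],[112,-122,-130,0,25],[140,-150,-130,0,25]]}'

```text
time: 14.77
position: [459.7, -195.9, 305.4]
orientation: [[0.128, 0.992, -0.002], [0.992, -0.128, 0.0], [0.0, -0.002, -1.0]]
force: [-0.8, 0.6, -0.1]
width: 29.9
gripper_force: 15.0
```

>>> move_tool --segments '{"motion": [[40,-8,0,0,25],[80,-16,0,0,25],[120,-24,0,0,25],[160,-32,0,0,25],[200,-40,0,0,25],[240,-48,0,0,25],[280,-56,0,0,25],[315,-60,0,0,25]]}'

```text
time: 15.43
position: [441.0, 125.4, 306.3]
orientation: [[0.127, 0.992, -0.0], [0.992, -0.127, -0.001], [-0.001, -0.0, -1.0]]
force: [0.3, -0.5, -1.9]
width: 29.9
gripper_force: 15.0
```

>>> move_tool --segments '{"motion": [[40,0,0,0,25],[80,0,0,-0.05,25],[120,0,0,-0.1,25],[160,0,0,-0.15,25],[200,0,0,-0.2,25],[240,0,0,-0.25,25],[270,0,0,-0.27,25],[270,0,0,-0.27,25]]}'

```text
time: 16.1
position: [473.9, 396.5, 304.2]
orientation: [[-0.151, 0.989, -0.005], [0.989, 0.151, 0.002], [0.002, -0.005, -1.0]]
force: [-0.5, 0.3, -1.1]
width: 30.0
gripper_force: 15.0
```

```bash
python3 - <<'E'
from h import *
shoot('w11');delta([487.2,434.2,80],1.718-np.pi/2)
E
python3 rests.py w11 490,437,1.5,30,90
```

```text
d [ 37.8  19.3 224.6]
turn 0.001218245117716954
490,437,1.5,30,90 [486.7 439.5] [93.9 43.5] long axis -1.419 rad z 4.1 2279
  uv 282 314 115 185
```

>>> move_tool --segments '{"motion": [[18,10,30,0,25],[36,19,60,0,25],[36,19,100,0,25],[36,19,140,0,25],[36,19,180,0,25],[36,19,220,0,25],[36,19,250,0,25],[36,19,265,0,25]]}'

```text
time: 16.82
position: [489.9, 425.1, 37.0]
orientation: [[-0.14, 0.99, -0.004], [0.99, 0.14, -0.005], [-0.004, -0.004, -1.0]]
force: [-0.1, -0.8, -2.5]
width: 29.8
gripper_force: 15.0
```

>>> move_tool --segments '{"motion": [[0,0,0,0,25],[0,0,0,0,25],[0,0,0,0,25]]}'

```text
time: 17.07
position: [491.7, 429.6, 44.2]
orientation: [[-0.141, 0.99, 0.002], [0.99, 0.141, 0.002], [0.002, 0.003, -1.0]]
force: [-0.2, 1.0, -0.0]
width: 30.0
gripper_force: 15.0
```

```bash
python3 - <<'E'
from h import *
p,d,T=shoot('w12');delta([487.3,432.8,10.2],1.718-np.pi/2)
E
python3 rests.py w12 490,437,1.5,14,90
```

```text
d [ 3.5 -4.  34.1]
turn -0.0057029358231814875
490,437,1.5,14,90 [482.  467.8] [43.9 37.8] long axis 0.143 rad z 4.1 2838
  uv 239 314 149 210
```

View pics/w12.png

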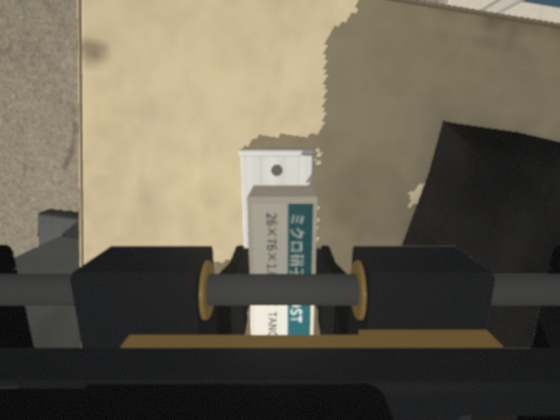

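The rest (far lip at about (278,152)) lies under the held packet. It needs a shift of 4 mm left, then lowering.

>>> move_tool --segments '{"motion": [[3.5,-4,6,0,25],[3.5,-4,14,0,25],[3.5,-4,20,0,25],[3.5,-4,26,0,25],[3.5,-4,30,0,25],[3.5,-4,32,0,25],[3.5,-4,33,0,25],[3.5,-4,33,0,25]]}'

```text
time: 17.78
position: [486.0, 431.4, 9.8]
orientation: [[-0.141, 0.99, -0.0], [0.99, 0.141, -0.001], [-0.001, -0.0, -1.0]]
force: [-5.5, -6.6, 13.6]
width: 29.8
gripper_force: 15.0
```

>>> move_tool --segments '{"motion": [[0,0,0.5,0,25],[0,0,1,0,25],[0,0,1,0,25]]}'

```text
time: 18.03
position: [485.9, 431.6, 9.5]
orientation: [[-0.142, 0.99, 0.0], [0.99, 0.142, -0.001], [-0.001, -0.0, -1.0]]
force: [-6.7, -8.8, 19.7]
width: 29.9
gripper_force: 15.0
```

Contact with the plate (about 20 N), so I'll let go and check.

>>> move_tool --segments '{"motion": [[0,0,-1,0,31],[0,0,-1,0,33],[0,0,-1,0,36],[0,0,-1,0,40],[0,0,-1,0,44],[0,0,-1,0,48],[0,0,-1,0,48],[0,0,-1,0,48]]}'

```text
time: 18.7
position: [486.1, 431.8, 8.6]
orientation: [[-0.142, 0.99, -0.0], [0.99, 0.142, -0.0], [-0.0, -0.0, -1.0]]
force: [-0.4, 0.4, 0.0]
width: 47.6
gripper_force: 0.0
```

>>> move_tool --segments '{"motion": [[0,0,-15,0,50],[0,0,-40,0,60],[0,0,-80,0,60],[0,0,-120,0,60],[0,0,-160,0,60],[0,0,-200,0,60],[0,0,-240,0,60],[0,0,-280,0,60]]}'

```text
time: 19.37
position: [485.5, 431.6, 292.2]
orientation: [[-0.142, 0.99, 0.001], [0.99, 0.142, 0.001], [0.001, 0.001, -1.0]]
force: [0.8, 0.7, -0.7]
width: 60.2
gripper_force: 0.0
```

```bash
python3 - <<'E'
from h import *
p,d,T=shoot('w13');P=pts('wrist',d,T);
m=(np.hypot(P[...,0]-487,P[...,1]-433)<60)&(P[...,2]>25)&(P[...,2]<60)&(d>0);rect(P[m],'packet')
print(sensors.state()['joints'].round(2),T[:3,3])
E
python3 rests.py w13 490,437,1.5,14,90
```

```text
packet [485.2 431.7] [82.3 29.7] long axis -1.419 rad z 34.4 1533
[-0.14  0.54 -1.03  1.22  0.46  1.6  -0.93] [485.47957556 431.57612971 292.20401715]
490,437,1.5,14,90 [487.4 432.8] [107.1  43.5] long axis -1.413 rad z 4.3 962
  uv 268 300 141 220
```

The packet is 2.4 mm from the middle, flat, with its top at 34.4. Back for the timer.

>>> move_tool --segments '{"motion": [[-40,-11,-10,0.06,87],[-80,-22,-10,0.12,87],[-120,-34,-10,0.18,87],[-160,-46,-10,0.24,87],[-200,-58,-10,0.3,87],[-240,-70,-10,0.36,87],[-280,-80,-10,0.393,87],[-320,-92,-10,0.393,87]]}'

```text
time: 20.08
position: [439.7, 101.4, 299.6]
orientation: [[0.25, 0.968, 0.002], [0.968, -0.25, -0.001], [-0.0, 0.002, -1.0]]
force: [0.6, -0.0, 0.3]
width: 86.6
gripper_force: 0.0
```

>>> move_tool --segments '{"motion": [[-38,12,0,0,87],[-76,24,0,0,87],[-114,36,0,0,87],[-152,48,0,0,87],[-190,60,0,0,87],[-228,72,0,0,87],[-265,84,0,0,87],[-272,86,0,0,87]]}'

```text
time: 20.75
position: [455.0, -188.5, 298.9]
orientation: [[0.255, 0.967, -0.0], [0.967, -0.255, -0.001], [-0.001, -0.0, -1.0]]
force: [-1.1, -1.1, -0.1]
width: 86.8
gripper_force: 0.0
```

>>> move_tool --segments '{"motion": [[-25,33,0,0,87],[-50,66,0,0,87],[-75,100,0,0,87],[-100,134,0,0,87],[-125,170,0,0,87],[-125,176,0,0,87],[-125,176,0,0,87],[-125,176,0,0,87]]}'

```text
time: 21.42
position: [596.1, -345.7, 298.9]
orientation: [[0.247, 0.969, 0.0], [0.969, -0.247, 0.002], [0.002, 0.0, -1.0]]
force: [-0.6, -0.0, 1.0]
width: 87.0
gripper_force: 0.0
```

```bash
python3 - <<'E'
from h import *
p,d,T=shoot('w14');print(T.round(3))
E
python3 lay.py w14
```

```text
[[ 2.47000e-01  9.69000e-01  0.00000e+00  5.96102e+02]
 [ 9.69000e-01 -2.47000e-01  2.00000e-03 -3.45710e+02]
 [ 2.00000e-03  0.00000e+00 -1.00000e+00  2.98928e+02]
 [ 0.00000e+00  0.00000e+00  0.00000e+00  1.00000e+00]]
timer [ 595.4 -359. ] [63.2 59.5] long axis 1.319 rad z 112.2 3090
timer+ [ 595.4 -359. ] [63.2 59.5] long axis 1.319 rad z 112.2 3085
carton [ 598.5 -356.3] [90.1 58. ] long axis -0.249 rad z 95.0 1128
carton+ [ 597.8 -359.1] [90.  64.2] long axis -0.245 rad z 111.7 4308
```

View pics/w14.png

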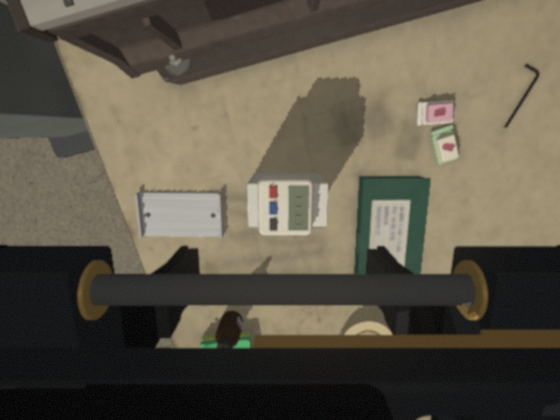

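The timer lies clear at (285,208) on the carton, with the carton rest at (181,214). I'll grip across x.

```bash
python3 rests.py w14 448,-360,1.5,14,90; python3 - <<'E'
from h import *
delta([595.4,-359,99],1.319-np.pi/2)
E
```

```text
448,-360,1.5,14,90 [ 444.1 -357.3] [118.   63.8] long axis -0.256 rad z 4.1 3707
  uv 135 222 193 236
d [-13.5   2.8 200.7]
turn 0.002431351244679858
```

>>> move_tool --segments '{"motion": [[-13.5,2.8,40,0,87],[-13.5,2.8,80,0,87],[-13.5,2.8,120,0,87],[-13.5,2.8,155,0,87],[-13.5,2.8,180,0,87],[-13.5,2.8,192,0,87],[-13.5,2.8,198,0,87],[-13.5,2.8,200,0,87]]}'

```text
time: 22.13
position: [595.2, -360.3, 99.9]
orientation: [[0.248, 0.969, 0.001], [0.969, -0.248, -0.001], [-0.0, 0.001, -1.0]]
force: [0.0, 0.3, -0.0]
width: 87.2
gripper_force: 0.0
```

>>> move_tool --segments '{"motion": [[0,0,0,0,75],[0,0,0,0,70],[0,0,0,0,66],[0,0,0,0,55],[0,0,0,0,55],[0,0,0,0,55],[0,0,0,0,55],[0,0,0,0,55]]}' --squeeze 15

```text
time: 22.8
position: [595.4, -360.8, 99.5]
orientation: [[0.248, 0.969, 0.001], [0.969, -0.248, -0.001], [-0.0, 0.001, -1.0]]
force: [-0.4, 0.0, 5.7]
width: 62.0
gripper_force: 15.0
```

>>> move_tool --segments '{"motion": [[0,0,-2,0,55],[0,0,-5,0,55],[0,0,-10,0,55],[0,0,-20,0,55],[0,0,-40,0,55],[0,0,-60,0,55],[0,0,-60,0,55],[0,0,-60,0,55]]}'

```text
time: 23.47
position: [595.8, -360.9, 160.6]
orientation: [[0.248, 0.969, 0.002], [0.969, -0.248, -0.002], [-0.001, 0.003, -1.0]]
force: [0.8, -0.5, -0.9]
width: 61.8
gripper_force: 15.0
```

```bash
python3 - <<'E'
from h import *
p,d,T=shoot('w15');P=pts('wrist',d,T);c=(P-T[:3,3])@T[:3,:3]
m=(abs(c[...,0])<50)&(abs(c[...,1])<31)&(c[...,2]<12)&(c[...,2]>-25)&(d>0);m[245:]=0
q=c[m];rect(q,'held, tool frame');print('far end x',q[:,0].max(),'z pct',np.percentile(q[:,2],[1,50,99]))
A=np.c_[q[:,:2],np.ones(len(q))];k=abs(q[:,2]-np.median(q[:,2]))<4;print('tilt',np.linalg.lstsq(A[k],q[k,2],rcond=None)[0])
E
python3 lay.py w15
```

```text
held, tool frame [25.  -0.8] [59.7 19.5] long axis 1.565 rad z -12.2 5474
far end x 34.74078676036814 z pct [-15.26745494 -12.18165489   3.66669347]
tilt [ 1.15788948e-01  1.77208205e-03 -1.52604301e+01]
cassette+wax [ 614.2 -330.7] [34.8  2.2] long axis -0.288 rad z 160.4 363
wax [ 599.  -345.5] [79.1 38.1] long axis -0.259 rad z 161.5 806
packet+ [ 614.2 -330.7] [34.8  2.2] long axis -0.288 rad z 160.4 363
timer+ [ 614.2 -330.7] [34.8  2.2] long axis -0.288 rad z 160.4 363
carton [ 598.5 -356. ] [90.4 40.9] long axis -0.251 rad z 94.6 1379
carton+ [ 606.3 -344.1] [97.2 40.5] long axis -0.572 rad z 95.2 1997
```

```bash
python3 - <<'E'
from h import *
f=np.load('pics/w15.npz');p,d,T=f['p'],f['d'],f['T'];P=pts('wrist',d,T);c=(P-T[:3,3])@T[:3,:3]
for v in range(180,246,5): print(v,[c[v,u].round(1).tolist() for u in (240,282,320)])
E
```

```text
180 [[25.4, -37.9, 128.6], [25.5, -1.0, 128.5], [25.8, 32.1, 126.4]]
185 [[25.5, -34.5, 101.1], [25.6, -1.0, 100.9], [25.6, 29.2, 100.9]]
190 [[25.5, -31.8, 78.7], [25.7, -1.0, 77.8], [25.7, 26.7, 78.2]]
195 [[24.4, -30.2, 65.3], [24.4, -1.0, 65.7], [24.6, 25.3, 64.8]]
200 [[34.0, -22.3, 3.1], [34.5, -1.0, 1.0], [34.4, 18.1, 1.5]]
205 [[33.5, -21.2, -6.1], [33.4, -1.0, -5.4], [33.4, 17.3, -5.4]]
210 [[32.3, -20.6, -11.3], [32.1, -1.0, -10.5], [32.4, 16.7, -11.6]]
215 [[29.6, -20.8, -10.1], [30.0, -1.0, -11.9], [30.2, 16.7, -12.3]]
220 [[27.7, -20.6, -12.4], [27.7, -1.0, -12.2], [27.8, 16.7, -12.5]]
225 [[25.4, -20.6, -12.5], [25.3, -1.0, -12.2], [25.4, 16.8, -12.6]]
230 [[22.9, -20.7, -12.4], [22.8, -1.0, -12.0], [23.2, 16.8, -13.2]]
235 [[20.6, -20.7, -13.0], [20.5, -1.0, -12.5], [20.2, 17.0, -11.8]]
240 [[18.0, -20.9, -12.5], [18.1, -1.0, -12.8], [18.1, 17.0, -12.8]]
245 [[15.5, -20.9, -12.6], [15.5, -1.0, -12.4], [15.6, 17.0, -12.9]]
```

The timer is held level, with its centre 1.5 mm ahead of the TCP and its underside 4.5 mm below. I'll carry it now.

>>> move_tool --segments '{"motion": [[0,0,-40,0,55],[0,0,-80,0,55],[0,0,-120,0,55],[25,-34,-140,0,55],[50,-68,-140,0,55],[75,-102,-140,0,55],[100,-136,-140,0,55],[120,-170,-140,0,55]]}'

```text
time: 24.18
position: [461.4, -203.0, 297.2]
orientation: [[0.248, 0.969, -0.002], [0.969, -0.248, 0.001], [0.001, -0.002, -1.0]]
force: [-0.9, 0.4, 1.7]
width: 61.7
gripper_force: 15.0
```

>>> move_tool --segments '{"motion": [[38,-12,0,0,55],[76,-24,0,0,55],[114,-36,0,0,55],[152,-48,0,0,55],[190,-60,0,0,55],[228,-72,0,0,55],[266,-84,0,0,55],[305,-97,0,0,55]]}'

```text
time: 24.85
position: [443.8, 116.0, 298.1]
orientation: [[0.249, 0.968, -0.001], [0.968, -0.249, -0.001], [-0.001, -0.0, -1.0]]
force: [1.3, 0.5, -1.4]
width: 61.7
gripper_force: 15.0
```

>>> move_tool --segments '{"motion": [[40,-6,0,-0.1,55],[80,-12,0,-0.2,55],[110,-16,0,-0.29,55],[120,-18,0,-0.29,55],[120,-18,0,-0.29,55],[120,-18,0,-0.29,55]]}'

```text
time: 25.35
position: [456.6, 235.2, 297.8]
orientation: [[-0.04, 0.999, -0.002], [0.999, 0.04, -0.0], [0.0, -0.002, -1.0]]
force: [-0.9, 0.3, -1.0]
width: 62.2
gripper_force: 15.0
```

```bash
python3 - <<'E'
from h import *
p,d,T=shoot('w16');delta([462.5,301.5,60],1.609-np.pi/2);c=(pts('wrist',d,T)-T[:3,3])@T[:3,:3]
print([c[v,282].round(1).tolist() for v in (200,205,215,225,240)])
E
python3 rests.py w16 460,304,1.5,30,80
```

```text
d [ 67.2   8.3 237.9]
turn -0.00025058817310008585
[[34.5, -1.0, 2.1], [33.7, -1.0, -5.6], [30.2, -1.0, -11.3], [25.4, -1.0, -11.7], [18.3, -1.0, -12.6]]
460,304,1.5,30,80 [461.9 303.2] [91.2 78.1] long axis -1.532 rad z 4.2 4240
  uv 260 319 93 165
```

>>> move_tool --segments '{"motion": [[33,4,20,0,55],[67,8,40,0,55],[67,8,80,0,55],[67,8,120,0,55],[67,8,160,0,55],[67,8,190,0,55],[67,8,215,0,55],[67,8,235,0,55]]}'

```text
time: 26.07
position: [462.6, 299.4, 61.2]
orientation: [[-0.036, 0.999, -0.001], [0.999, 0.036, -0.003], [-0.003, -0.001, -1.0]]
force: [-0.5, 1.2, -0.2]
width: 61.8
gripper_force: 15.0
```

>>> move_tool --segments '{"motion": [[0,0,5,0,55],[0,0,10,0,55],[0,0,10,0,55],[0,0,10,0,55]]}'

```text
time: 26.4
position: [463.3, 302.3, 54.9]
orientation: [[-0.038, 0.999, 0.002], [0.999, 0.038, 0.0], [0.0, 0.002, -1.0]]
force: [-1.6, 1.0, -1.0]
width: 61.5
gripper_force: 15.0
```

```bash
python3 - <<'E'
from h import *
p,d,T=shoot('w17');delta([462.5,301.5,8.7],1.609-np.pi/2)
E
python3 rests.py w17 460,304,1.5,14,80
```

```text
d [-1.1 -1.  46.3]
turn 5.3039324191761494e-05
460,304,1.5,14,80 [460.4 336.1] [78.  27.9] long axis 0.040 rad z 4.2 4294
  uv 218 344 164 206
```

View pics/w17.png

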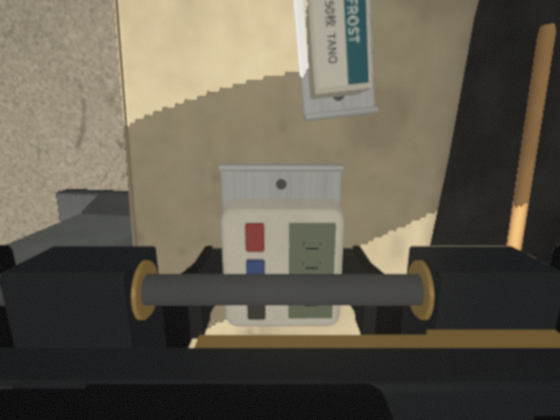

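The timer hangs squarely over its rest (far lip at (281,168)). I'll lower it.

>>> move_tool --segments '{"motion": [[-1,-1,10,0,55],[-1,-1,20,0,55],[-1,-1,30,0,55],[-1,-1,37,0,55],[-1,-1,41,0,55],[-1,-1,43,0,55],[-1,-1,44,0,55],[-1,-1,44,0,55]]}'

```text
time: 27.12
position: [461.5, 301.6, 9.7]
orientation: [[-0.039, 0.999, -0.0], [0.999, 0.039, 0.0], [0.0, -0.0, -1.0]]
force: [0.2, 1.0, -1.5]
width: 61.6
gripper_force: 15.0
```

>>> move_tool --segments '{"motion": [[0,0,0,0,55],[0,0,0.5,0,55],[0,0,1,0,55],[0,0,1,0,55]]}'

```text
time: 27.45
position: [461.6, 301.4, 8.8]
orientation: [[-0.039, 0.999, 0.0], [0.999, 0.039, -0.0], [-0.0, 0.0, -1.0]]
force: [-0.3, 0.2, -0.3]
width: 61.3
gripper_force: 15.0
```

>>> move_tool --segments '{"motion": [[0,0,0.5,0,55],[0,0,1,0,55],[0,0,1,0,55]]}'

```text
time: 27.7
position: [461.7, 301.5, 8.5]
orientation: [[-0.039, 0.999, 0.001], [0.999, 0.039, -0.001], [-0.001, 0.001, -1.0]]
force: [-3.1, -2.6, 8.7]
width: 61.5
gripper_force: 15.0
```

```bash
python3 - <<'E'
from h import *
s=sensors.state();print(s['position'],s['force'])
E
```

```text
[461.68451044 301.45526205   8.46078615] [-3.14837237 -2.5818864   8.65796692]
```

>>> move_tool --segments '{"motion": [[0,0,0,0,63],[0,0,0,0,65],[0,0,0,0,68],[0,0,0,0,72],[0,0,0,0,78],[0,0,0,0,80],[0,0,0,0,80],[0,0,0,0,80]]}'

```text
time: 28.37
position: [461.5, 301.5, 7.7]
orientation: [[-0.039, 0.999, 0.0], [0.999, 0.039, -0.0], [-0.0, 0.0, -1.0]]
force: [-0.2, -0.5, 0.4]
width: 79.2
gripper_force: 0.0
```

>>> move_tool --segments '{"motion": [[0,0,-10,0,80],[0,0,-40,0,80],[0,0,-80,0,80],[0,0,-120,0,80],[0,0,-160,0,80],[0,0,-200,0,80],[0,0,-240,0,80],[0,0,-280,0,80]]}'

```text
time: 29.03
position: [460.8, 301.5, 290.6]
orientation: [[-0.04, 0.999, 0.001], [0.999, 0.04, -0.0], [-0.0, 0.001, -1.0]]
force: [0.6, -0.3, -0.2]
width: 80.0
gripper_force: 0.0
```

```bash
python3 - <<'E'
from h import *
p,d,T=shoot('w18');P=pts('wrist',d,T);
m=(abs(P[...,0]-462)<38)&(abs(P[...,1]-303)<41)&(P[...,2]>8)&(P[...,2]<60)&(d>0);rect(P[big(m)],'timer')
E
```

```text
timer [460.5 303.7] [63.3 59.4] long axis -1.517 rad z 21.3 2174
```

>>> move_tool --segments '{"motion": [[-38,-4,0,0.12,80],[-76,-8,0,0.24,80],[-114,-12,0,0.36,80],[-152,-16,0,0.48,80],[-190,-20,0,0.6,80],[-228,-24,0,0.72,80],[-266,-28,0,0.84,80],[-300,-33,0,0.9,80]]}'

```text
time: 29.75
position: [439.6, -1.6, 288.5]
orientation: [[0.763, 0.646, 0.001], [0.646, -0.763, -0.001], [0.0, 0.002, -1.0]]
force: [0.8, -0.5, 0.2]
width: 80.2
gripper_force: 0.0
```

>>> move_tool --segments '{"motion": [[-20,25,0,0.12,80],[-40,50,0,0.24,80],[-60,75,0,0.36,80],[-80,100,0,0.48,80],[-100,125,0,0.6,80],[-109,150,0,0.72,80],[-109,150,0,0.84,80],[-109,150,0,0.96,80]]}'

```text
time: 30.42
position: [455.2, -185.5, 287.8]
orientation: [[0.967, -0.255, -0.0], [-0.255, -0.967, 0.001], [-0.0, -0.001, -1.0]]
force: [1.0, 0.8, 0.8]
width: 80.2
gripper_force: 0.0
```

>>> move_tool --segments '{"motion": [[22,25,0,0,80],[44,50,0,0,80],[66,75,0,0,80],[88,100,0,0,80],[110,125,0,0,80],[117,135,0,0,80],[117,135,0,0,80],[117,135,0,0,80]]}'

```text
time: 31.08
position: [535.3, -343.8, 287.7]
orientation: [[0.969, -0.248, 0.0], [-0.248, -0.969, 0.001], [-0.0, -0.001, -1.0]]
force: [0.0, 0.5, 0.3]
width: 80.1
gripper_force: 0.0
```

```bash
python3 - <<'E'
from h import *
shoot('w19');print(sensors.state()['joints'].round(2))
E
python3 lay.py w19;python3 rests.py w19 448,-360,1.5,14,90
```

```text
[ 0.94  0.4  -0.62  1.3   0.23  1.52 -1.47]
carton [ 596.5 -360.6] [88.7 50.1] long axis -0.248 rad z 95.0 4291
carton+ [ 596.5 -360.6] [88.7 50.1] long axis -0.248 rad z 95.0 4287
448,-360,1.5,14,90 [ 448.4 -358.4] [107.6  64. ] long axis -0.259 rad z 4.0 3270
  uv 285 332 201 273
```

View pics/w19.png

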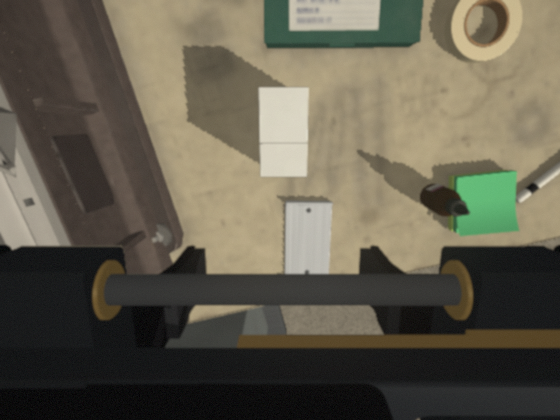

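The bare carton is at (284,132), its rest at (308,240), and the dropper is well clear at (442,200). The timer is 1.5 mm from its rest's middle.

```bash
python3 - <<'E'
from h import *
delta([597,-360.5,50],-0.248+np.pi/2)
E
```

```text
d [ 63.9   2.1 238.2]
turn -0.0009770189897455595
```

>>> move_tool --segments '{"motion": [[32,1,0,0,74],[64,2,20,0,74],[64,2,60,0,74],[64,2,100,0,74],[64,2,120,0,74],[64,2,120,0,74],[64,2,120,0,74]]}' --squeeze 20

```text
time: 31.72
position: [596.5, -360.8, 168.5]
orientation: [[0.969, -0.246, -0.0], [-0.246, -0.969, 0.001], [-0.001, -0.0, -1.0]]
force: [0.3, -0.9, 0.4]
width: 74.0
gripper_force: 0.0
```

>>> move_tool --segments '{"motion": [[0,0,30,0,74],[0,0,60,0,74],[0,0,85,0,74],[0,0,105,0,74],[0,0,115,0,74],[0,0,118,0,74],[0,0,118,0,74],[0,0,118,0,74]]}'

```text
time: 32.38
position: [598.0, -362.4, 52.3]
orientation: [[0.969, -0.248, 0.003], [-0.248, -0.969, -0.002], [0.003, 0.001, -1.0]]
force: [-0.0, 0.9, 0.2]
width: 73.8
gripper_force: 0.0
```

>>> move_tool --segments '{"motion": [[0,0,0,0,60],[0,0,0,0,54],[0,0,0,0,45],[0,0,0,0,40],[0,0,0,0,40],[0,0,0,0,40],[0,0,0,0,40]]}' --squeeze 20

```text
time: 32.97
position: [597.1, -361.5, 50.2]
orientation: [[0.969, -0.247, 0.001], [-0.247, -0.969, 0.0], [0.001, -0.0, -1.0]]
force: [-0.7, 3.0, 5.1]
width: 49.9
gripper_force: 20.0
```

>>> move_tool --segments '{"motion": [[0,0,-2,0,40],[0,0,-6,0,40],[0,0,-15,0,40],[0,0,-30,0,40],[0,0,-50,0,40],[0,0,-50,0,40],[0,0,-50,0,40]]}' --squeeze 25

```text
time: 33.55
position: [597.7, -362.5, 101.7]
orientation: [[0.969, -0.248, 0.003], [-0.248, -0.969, -0.002], [0.003, 0.001, -1.0]]
force: [-0.3, -0.2, -3.8]
width: 50.2
gripper_force: 25.0
```

```bash
python3 - <<'E'
from h import *
p,d,T=shoot('w20');P=pts('wrist',d,T);c=(P-T[:3,3])@T[:3,:3]
m=(abs(c[...,0])<60)&(abs(c[...,1])<24)&(c[...,2]<-35)&(c[...,2]>-55)&(d>0);m[245:]=0
q=c[m];rect(q,'held');print('far x',q[:,0].max(),'lat',c[m][:,1].min(),q[:,1].max());print(np.linalg.lstsq(np.c_[q[:,:2],np.ones(len(q))],q[:,2],rcond=None)[0])
delta([443.5,-357.1,100],-0.257+np.pi/2)
E
```

```text
held [35.4 -0. ] [48.  18.9] long axis 1.567 rad z -44.7 6892
far x 44.94520864069746 lat -23.99987145615533 23.977220162398538
[ 1.14890234e-01  2.36448665e-03 -4.84742064e+01]
d [-149.8   33.1   -0. ]
turn 0.006672637761596878
```

>>> move_tool --segments '{"motion": [[-25,5,0,0,40],[-50,11,0,0,40],[-75,17,0,0.007,40],[-100,22,0,0.007,40],[-125,28,0,0.007,40],[-145,32,0,0.007,40],[-149,33,0,0.007,40],[-149,33,0,0.007,40]]}'

```text
time: 34.27
position: [442.2, -357.5, 99.0]
orientation: [[0.967, -0.256, -0.002], [-0.256, -0.967, 0.0], [-0.002, 0.0, -1.0]]
force: [0.2, 0.9, -2.5]
width: 49.9
gripper_force: 25.0
```

>>> move_tool --segments '{"motion": [[0,0,0,0,40],[0,0,0,0,40],[0,0,0,0,40]]}'

```text
time: 34.52
position: [445.4, -356.5, 99.5]
orientation: [[0.967, -0.253, 0.001], [-0.253, -0.967, 0.001], [0.0, -0.001, -1.0]]
force: [0.7, 0.5, -3.2]
width: 49.9
gripper_force: 25.0
```

```bash
python3 - <<'E'
from h import *
p,d,T=shoot('w21');P=pts('wrist',d,T);c=(P-T[:3,3])@T[:3,:3]
for v in (190,200,210,220,230,240): print(c[v,282].round(1))
delta([444,-357.2,54.6],-0.257+np.pi/2)
E
python3 - <<'E'
from h import *
p,d=camrig.camera('side');cv2.imwrite('pics/s21.png',cv2.resize(p[200:340,200:400,::-1],None,fx=3.5,fy=3.5))
E
```

```text
[ 44.6   0.1 -31.2]
[ 43.3   0.2 -44.3]
[ 39.7   0.2 -44.7]
[ 36.    0.2 -45.3]
[ 32.    0.2 -44.4]
[ 28.3   0.2 -44.9]
d [-1.   1.  44.9]
turn 0.0010215710819183599
```

View pics/s21.png

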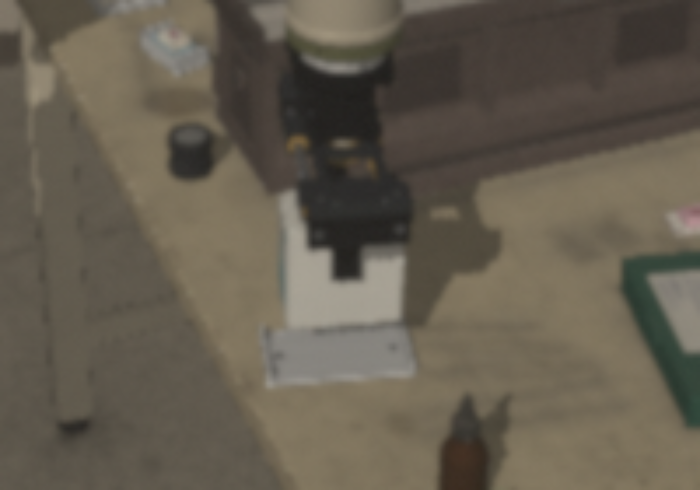

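The carton is upright above its rest (plate at (338,355), carton over it), and the dropper and loupe are untouched. I'll lower it.

>>> move_tool --segments '{"motion": [[-1,1,10,0,40],[-1,1,20,0,40],[-1,1,30,0,40],[-1,1,37,0,40],[-1,1,41,0,40],[-1,1,43,0,40],[-1,1,43,0,40],[-1,1,43,0,40]]}'

```text
time: 35.28
position: [443.2, -357.8, 57.0]
orientation: [[0.967, -0.254, 0.0], [-0.254, -0.967, -0.0], [0.0, 0.0, -1.0]]
force: [-0.0, -0.3, -4.3]
width: 49.6
gripper_force: 25.0
```

>>> move_tool --segments '{"motion": [[0,0,0.5,0,40],[0,0,1,0,40],[0,0,1,0,40],[0,0,1,0,40]]}'

```text
time: 35.62
position: [443.1, -357.8, 55.9]
orientation: [[0.967, -0.254, 0.0], [-0.254, -0.967, -0.0], [0.0, 0.0, -1.0]]
force: [-0.7, -0.8, -3.2]
width: 49.7
gripper_force: 25.0
```

>>> move_tool --segments '{"motion": [[0,0,0.5,0,40],[0,0,1,0,40],[0,0,1,0,40],[0,0,1,0,40]]}'

```text
time: 35.95
position: [443.0, -357.7, 54.7]
orientation: [[0.967, -0.254, -0.0], [-0.254, -0.967, -0.0], [-0.0, 0.0, -1.0]]
force: [1.0, 0.2, -3.7]
width: 49.6
gripper_force: 25.0
```

>>> move_tool --segments '{"motion": [[0,0,0.5,0,40],[0,0,1,0,40],[0,0,1,0,40]]}'

```text
time: 36.2
position: [443.2, -357.8, 54.1]
orientation: [[0.967, -0.254, 0.0], [-0.254, -0.967, -0.0], [0.0, 0.0, -1.0]]
force: [-0.2, -0.2, 1.1]
width: 49.9
gripper_force: 25.0
```

>>> move_tool --segments '{"motion": [[0,0,0.5,0,51],[0,0,0.5,0,53],[0,0,0.5,0,56],[0,0,0.5,0,60],[0,0,0.5,0,66],[0,0,0.5,0,70],[0,0,0.5,0,70],[0,0,0.5,0,70]]}'

```text
time: 36.87
position: [443.0, -357.8, 53.3]
orientation: [[0.967, -0.254, 0.0], [-0.254, -0.967, -0.0], [0.0, 0.0, -1.0]]
force: [0.1, 0.3, -0.1]
width: 69.2
gripper_force: 0.0
```

>>> move_tool --segments '{"motion": [[0,0,-10,0,70],[0,0,-30,0,70],[0,0,-60,0,70],[0,0,-100,0,70],[0,0,-140,0,70],[0,0,-180,0,70],[0,0,-210,0,70],[0,0,-230,0,70]]}'

```text
time: 37.53
position: [443.8, -357.8, 288.1]
orientation: [[0.967, -0.254, 0.004], [-0.254, -0.967, -0.003], [0.004, 0.002, -1.0]]
force: [0.9, -0.7, 0.5]
width: 70.3
gripper_force: 0.0
```

>>> move_tool --segments '{"motion": [[-20,0,0,0,70],[-40,0,0,0,70],[-40,0,0,0,70],[-40,0,0,0,70],[-40,0,0,0,70]]}'

```text
time: 37.95
position: [404.7, -347.5, 283.8]
orientation: [[0.967, -0.254, 0.001], [-0.254, -0.967, -0.001], [0.001, 0.0, -1.0]]
force: [-0.0, 0.9, -0.9]
width: 70.0
gripper_force: 0.0
```

```bash
python3 - <<'E'
from h import *
p,d,T=shoot('w22');P=pts('wrist',d,T)
m=(np.hypot(P[...,0]-444,P[...,1]+357)<80)&(P[...,2]>80)&(P[...,2]<110)&(d>0);rect(P[big(m)],'carton top')
p,d=camrig.camera('scene');cv2.imwrite('pics/sc22.png',cv2.resize(p[160:300,130:350,::-1],None,fx=3.5,fy=3.5))
E
python3 rests.py w22 448,-360,1.5,14,90
```

```text
carton top [ 442.5 -358. ] [88.9 50.1] long axis -0.255 rad z 99.0 4256
448,-360,1.5,14,90 [ 495.4 -370.6] [62.2  9.4] long axis 1.315 rad z 5.3 434
  uv 257 306 104 112
```

View pics/sc22.png

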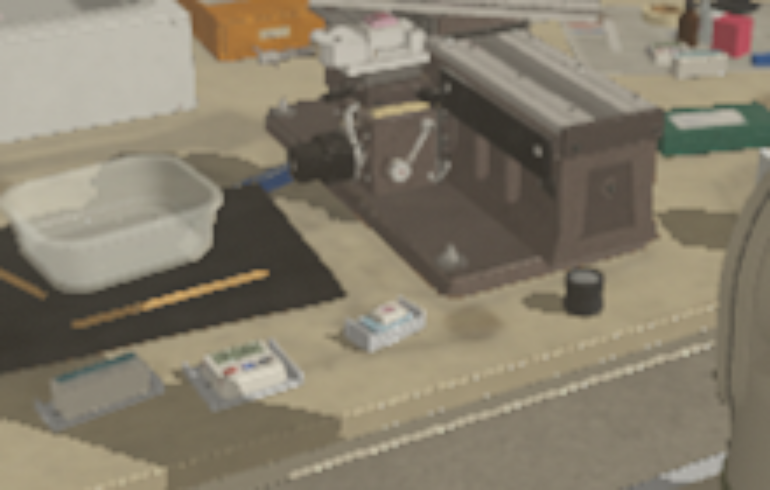

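The cassette (385,322), timer (245,370) and packet (100,385) lie flat on their rests, and the loupe still stands at (585,290). The carton's top is at 99.0, centred within 2 mm. Handing in.

```bash
python3 -c "
from rig import arm, camrig, sensors, ticket
print(ticket.sign_off())"
```

```text
the job is handed in; nothing more can be done
None
```

The job is handed in: by my last measurements the cassette, packet, timer and carton each lie flat and released within about 3 mm of the middle of their own rests, and the dropper bottle and loupe were left untouched; the hand-in returned no verdict.

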